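# Index the glazing wheel and relock it

### The job

Bring the blue cup round to the yellow pointer on the indexing glazing wheel: pull the red plunger handle up and twist it so that it stays out by itself, let go of it, turn the wheel (its orange dividers are there to push on), then twist the handle back so that the plunger drops fully home and locks the wheel. The glaze on the three cups is wet, so do not touch them and keep them standing on the wheel; leave the jar, the water pot and the brush alone.

Things in the scene. Friction and masses are not known exactly. Their poses are not given: they have to be found in the camera images.
- stand: Blue stand, fixed to the table. Origin: on the table, under the wheel's vertical axis. +x points to the yellow pointer just beyond the rim (136 to 162 mm from the axis, top 86 mm above the table). The plunger's vertical axis is at x = -115 mm, y = 0. The dark steel post and slotted collar of the plunger reach 130 mm above the table, from x = -165 to -93 mm, 44 mm wide.
- wheel (a joint): Angle of the grey wheel (rad): 0 at the start, positive anticlockwise from above, a turn free each way. It locks at 0 and at every 2.094 either way (a rim notch at the end of each divider takes the plunger). It turns stiffly (about 1 N pushed at the rim) and stops when the push stops. If the plunger comes down within about 0.035 of a notch's middle, its round tip pulls the wheel in.
- wheel_top (a point): Centre of the wheel's top face, 85 mm above the table, turning with the wheel; rim radius 126 mm. Three upright orange dividers, 8 mm thick, 50 mm high, reach from the hub to 90 mm from the axis, at 60, 180 and 300 degrees from this frame's x axis; the three bays between have their centres at 0, 120 and 240 degrees. At wheel angle 0 this frame's axes are parallel to the stand's.
- plunger (a joint): Height of the spring plunger (m): 0 = fully home, pin in a notch; about 0.016 = held out, resting on the collar; 0.024 = upper stop. The spring pulls it down with 4 N at home, 9 N at the top. Its 10 mm pin with a round tip reaches 13 mm below the wheel's top face when home; let down beside a notch it rests on the wheel at about 0.013.
- handle (a joint): Twist of the red handle (rad): 0 = as locked, a stop; positive anticlockwise from above, to a stop at 1.4. A cross key under it sits in a slot of the collar: it twists only when pulled up more than 16 mm; let down with a twist over about 0.4 (best 1.0 or more) the key rests on the collar and the plunger stays out. Back within about 0.1 of 0 the key drops into the slot.
- handle_grip (a point): Grip point of the red handle, a bar 70 mm long (its x axis), 14 mm wide, 30 mm high, on top of the plunger. The point is on the plunger's axis, 12 mm under the bar's top, 158 mm above the table when home; it rises and turns with the handle. At twist 0 the bar lies along the stand's x axis. Under the bar is a 10 mm gap, then the collar.
- work_spot (a point): Point on the wheel's top face by the yellow pointer where the blue cup must come to stand: in the stand's frame 60 mm from the axis along +x, 85 mm above the table. Fixed to the stand; does not turn with the wheel.
- cup_blue: Blue cup, open, 54 mm wide at the rim, 60 mm high, 0.14 kg, loose on the wheel, about 60 mm from the wheel's axis in the bay at +120 or at 240 degrees at the start. Origin: centre of its underside.
- cup_white: White cup, same size, in another bay.
- cup_brown: Brown (terracotta) cup, same size, in another bay.
- glaze_jar: Glaze jar, 70 mm wide, 100 mm high, on the table. Origin: centre of its underside.
- water_pot: Green water pot, 80 mm wide, 85 mm high, on the table. Origin: centre of its underside.
- brush: Brush 180 mm long, lying on the table along its x axis.

How it is judged:
By the outcome, as a careful person would: the job done as asked, in the order asked, and still so for the second after the job is handed in, with the robot touching nothing.
It also fails if it takes over 72 s, if anything falls off the work surface, if the arm or the gripper's body presses on something with over 40 N, if the wrist force passes 120 N, or if a joint passes its speed limit or range.

### The arm

A 6-joint arm with a two-finger parallel gripper is mounted at the origin on the work surface. World frame = base frame: x ahead of the robot, y to its left, z up, the work surface at z = 0. Lengths are in m, angles in rad, forces in N, time in s.
With the tool pointing down it reaches from about 0.375 to 0.925 m from the base axis. Payload 5.7 kg.
Tool frame: the origin (TCP) lies at the very end of the fingers, on their centre line; the grasp point (between the pads) lies 19 mm behind it; y points along the fingers, z is the direction in which the jaws open and shut, and the axes are right-handed (so a half turn about y gives the same grasp; the last joint's range is limited). The gripper opens to 85 mm and grips with 20 to 120 N. Pads are 22 mm wide; open, the fingers measure 114 mm over their backs; the gripper's body (76 mm by 85 mm) begins 54 mm behind the grasp point. The pads swing forward as they close: fully open they stand 13 mm farther back than shut.
Start: joints at [1.216, 0.359, 1.51, -0, 1.272, -0.115], TCP at [0.142, 0.583, 0.231] pointing down, gripper open.
Joint ranges: [-2.97, 2.97], [-1.01, 2.36], [0.21, 2.38], [-0.96, 4.11], [0.2, 2.71], [-2.98, 2.98]. Speed limits (rad/s): [2.39, 2.39, 3.14, 3.14, 3.14, 3.14].

### API

Orientations are given as a unit quaternion [x, y, z, w].
In Python, from cell import r gives the robot as it stands.
- The arm moves only by the tool step_arm, never from a script. Its arguments are lists of equal length, an entry for each row: "slide": the shift along the tool's x, y, z scaled (see below), a list of three; "twist": the turn, a rotation vector about the tool's x, y, z scaled (see below), a list of three; "hand": the opening, from -1 (shut) to 1 (fully open). A call has 1 to 20 rows; each row is the pose to reach, as a shift and turn from the pose commanded when the call began, along the tool's axes at that moment; what a row does not reach only later rows make up. The controller multiplies each number of a shift by 1 m and each number of a turn by 2 rad. A row lasts 1/12 s, in which the tool goes at most 41.7 mm and 7.16 degrees, less where a joint would pass 70% of its speed; a pose out of reach is approached as far as the arm can. A call with a number of a shift or a turn outside -1 to 1 is refused whole. A call with a gripper value outside its range is refused whole. The fingers move at their own pace and stop on an object; "newtons" is the grip in N (left out, the last holds). Time passes only in rows, so rows that repeat a pose let the fingers close. It gives the time, the measured TCP pose, the force and the opening at its end, in the units of the state.
- r.get_obs(): the state, without advancing time (a new reading comes with each control period).
- r.camera(name): name is "scene" or "top" or "wrist"; returns a dict with "frame" (400x640x3 uint8, red, green, blue), "fx", "fy", "cx", "cy" (pixels), "k1" (the pictures are not rectified: a ray, as slopes to the right and down, at radius r is drawn at 1 + k1 r^2 times it, then the intrinsics apply), "R" (3x3) and "t" (3): a world point X has camera coordinates R X + t; the wrist camera has in their place "T_tool_cam" (4x4, takes a point from camera to tool coordinates, whose origin is the TCP and whose axes are the tool frame's). Camera axes: x right, y down, z forward; pixel columns grow to the right and rows downward; lengths in m; the calibration is good to about 2 mm. A picture is of the moment at which its call begins: read the wrist's pose just before it. There is no depth.
- r.hand_in(): hands the job in, once; it reports no verdict.
The state is a dict: "clock": time; "joint_positions": joint angles; "qd": joint speeds; "effort": joint torques, N m; "position": TCP position; "ee_rot": TCP orientation; "wrist_force": force on the tool from outside, world axes, zero at the start; "wrist_torque": the same for the moment, N m; "grip_width": finger opening in m.
Only numpy, scipy, OpenCV 4.12 (cv2) and the standard library are available. Lean on these libraries where they do the work, as an engineer would, in place of code of your own. Each camera call takes 0.05 s, during which the arm holds its last target.

## Working session

There is one attempt and no reset: what is moved stays moved. The work goes in short steps, Python scripts to look and compute and a tool call to move; the robot and the scene stay as the last step left them, time stands still between calls to the robot, and variables do not carry over. Pictures are saved under pics/ and viewed, and the job is handed in when it is done.

Besides the shell and the picture viewer there is one more tool, called after "Call:" as name(argument=value, ...), one argument or row to a line, values as JSON. step_arm: Moves the arm, as the interface text tells. Shifts and turns lie within -1 to 1; 1 stands for 1 m of shift or 2 rad of turn. Its arguments: {"type":"object","properties":{"slide":{"type":"array"},"twist":{"type":"array"},"hand":{"type":"array"},"newtons":{"type":"number"}},"required":["slide","twist","hand"]}

```bash
ls; mkdir -p pics; python3 - <<'E'
from cell import r
import cv2
o=r.get_obs()
for k,v in o.items(): print(k,v)
for n in("scene","top","wrist"):
    c=r.camera(n); cv2.imwrite(f"pics/{n}0.png",c["frame"][:,:,::-1])
    print(n,{k:(v if k!="frame" else 0) for k,v in c.items()})
E
```

```text
pics
clock 0.0
joint_positions [ 1.21590141e+00  3.59531192e-01  1.51147173e+00  3.57617763e-05
  1.27251227e+00 -1.15050912e-01]
qd [-0.00165778 -0.00246026  0.00025099 -0.00042221 -0.00082176  0.00052244]
effort [ 4.24162172e-04 -5.27614546e+01 -2.78633112e+01 -3.81061946e-04
  1.30001354e-02  4.15821353e-05]
position [0.14224985 0.58216621 0.23042306]
ee_rot [ 0.70268577 -0.08476822  0.08442822 -0.70136932]
wrist_force [ 0.35570308 -0.00155128  0.23451303]
wrist_torque [-0.00528708 -0.00413388  0.00110452]
grip_width 0.0852208983538998
scene {'frame': 0, 'fx': 387.73883728121757, 'fy': 387.73883728121757, 'cx': 319.6797422684125, 'cy': 205.14268964545613, 'k1': -0.08332966990576599, 'R': array([[-0.45237734,  0.8917227 , -0.01361515],
       [ 0.60953837,  0.29800688, -0.73461206],
       [-0.65101284, -0.3406208 , -0.67835076]]), 't': array([ 0.21415453, -0.19274875,  1.35226502])}
top {'frame': 0, 'fx': 519.6025759292024, 'fy': 519.6025759292024, 'cx': 315.8919232081874, 'cy': 212.74860369601237, 'k1': 0.006858511782741411, 'R': array([[ 7.67718116e-02, -9.97048633e-01, -3.34797772e-04],
       [-9.72595632e-01, -7.48150338e-02, -2.20137337e-01],
       [ 2.19462583e-01,  1.72259650e-02, -9.75468831e-01]]), 't': array([-0.01346667,  0.4904368 ,  1.4868047 ])}
wrist {'frame': 0, 'fx': 342.57059888905025, 'fy': 342.57059888905025, 'cx': 318.88980880722005, 'cy': 201.00818230652527, 'k1': -0.01671749042555602, 'T_tool_cam': array([[-1.05710999e-05,  9.56947599e-01,  2.90260733e-01,
        -7.37754058e-02],
       [-1.13963301e-03, -2.90260556e-01,  9.56946974e-01,
        -1.42238072e-01],
       [ 9.99999351e-01, -3.20674732e-04,  1.09363745e-03,
        -6.96982743e-04],
       [ 0.00000000e+00,  0.00000000e+00,  0.00000000e+00,
         1.00000000e+00]])}
```

View pics/scene0.png

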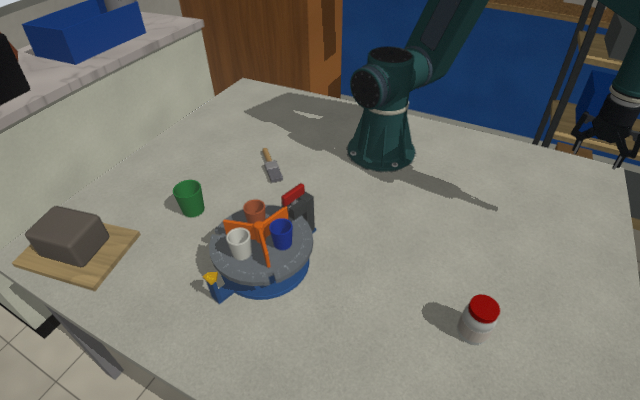

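View pics/top0.png

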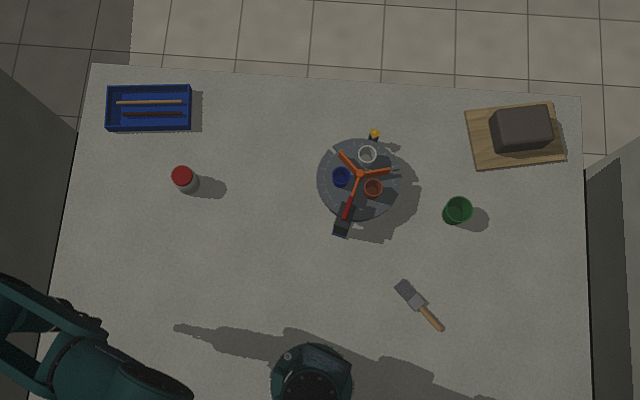

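View pics/wrist0.png

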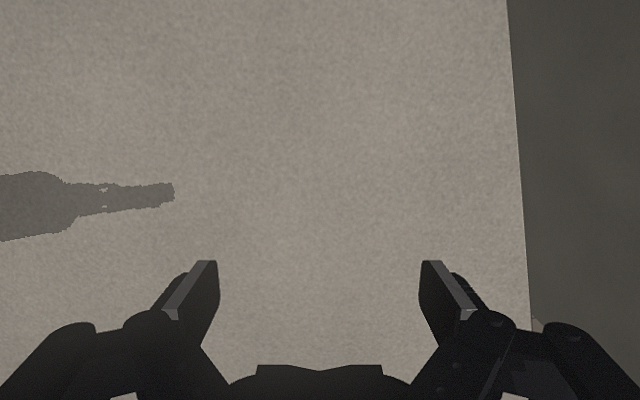

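The top view shows the wheel at about (358,180), with the red handle near (346,208), the yellow pointer at (375,134), and the blue cup at (341,177). That puts the blue cup at +120° and the wheel must turn by -2.094. Next I measure.

```bash
cat > h.py <<'E'
import numpy as np, cv2
from scipy.spatial.transform import Rotation as Rn
from cell import r
def ray(c,u,v,obs=None):
    d=np.array([c["k1"],0,0,0,0.])
    K=np.array([[c["fx"],0,c["cx"]],[0,c["fy"],c["cy"]],[0,0,1.]])
    p=cv2.undistortPoints(np.array([[[u,v]]],float),K,d)[0,0]
    q=np.array([p[0],p[1],1.])
    if "R" in c: return -c["R"].T@c["t"], c["R"].T@q
    T=c["T_tool_cam"];R=Rn.from_quat(obs["ee_rot"]).as_matrix()
    return R@T[:3,3]+obs["position"], R@(T[:3,:3]@q)
def onz(c,u,v,z,obs=None):
    o,d=ray(c,u,v,obs); return o+d*(z-o[2])/d[2]
def proj(c,X,obs=None):
    if "R" in c: p=c["R"]@X+c["t"]
    else:
        T=c["T_tool_cam"];R=Rn.from_quat(obs["ee_rot"]).as_matrix()
        p=T[:3,:3].T@(R.T@(np.asarray(X)-obs["position"])-T[:3,3])
    x,y=p[:2]/p[2]; s=1+c["k1"]*(x*x+y*y)
    return np.array([c["fx"]*x*s+c["cx"],c["fy"]*y*s+c["cy"]])
def tri(rs):
    A=np.zeros((3,3));b=np.zeros(3)
    for o,d in rs:
        d=d/np.linalg.norm(d);P=np.eye(3)-np.outer(d,d);A+=P;b+=P@o
    X=np.linalg.solve(A,b)
    return X,[np.linalg.norm((np.eye(3)-np.outer(d,d)/(d@d))@(X-o)) for o,d in rs]
def mask(f,name):
    hsv=cv2.cvtColor(f,cv2.COLOR_RGB2HSV);H,S,V=cv2.split(hsv)
    return {"red":((H<5)|(H>174))&(S>190)&(V>60),
     "orange":(H>=6)&(H<16)&(S>200)&(V>120),
     "yellow":(H>=18)&(H<28)&(S>180)&(V>120),
     "blue":(H>112)&(H<128)&(S>190)&(V>40),
     "green":(H>50)&(H<80)&(S>150)&(V>40)}[name].astype(np.uint8)
E
python3 - <<'E'
from h import *
for n in("scene","top"):
    c=r.camera(n);f=c["frame"]
    for k in("red","orange","yellow","blue","green"):
        m=mask(f,k);N,L,st,ce=cv2.connectedComponentsWithStats(m)
        for i in range(1,N):
            if st[i,4]>20: print(n,k,st[i],ce[i].round(1), cv2.minAreaRect(np.argwhere(L==i)[:,::-1].astype(np.float32)))
    a=(150,260,300,420) if n=="scene" else (120,250,300,430)
    if n=="scene": crop=f[170:310,180:330]
    else: crop=f[120:250,300:430]
    cv2.imwrite(f"pics/{n}1.png",cv2.resize(crop[:,:,::-1],None,fx=4,fy=4,interpolation=cv2.INTER_CUBIC))
E
```

```text
scene red [283 184  21  21 176] [293.5 193.2] ((293.671142578125, 193.5302276611328), (9.011550903320312, 25.068496704101562), 55.00798034667969)
scene red [469 295  31  28 652] [483.7 308.4] ((483.75006103515625, 308.2500305175781), (29.698484420776367, 26.162948608398438), 45.0)
scene orange [224 207  64  60 552] [258.1 226.8] ((260.30999755859375, 240.00778198242188), (54.48575973510742, 64.19384002685547), 77.7748794555664)
scene yellow [203 272  15  13 119] [210.7 276.8] ((211.50003051757812, 276.0000305175781), (12.020814895629883, 12.020814895629883), 45.0)
```

View pics/scene1.png

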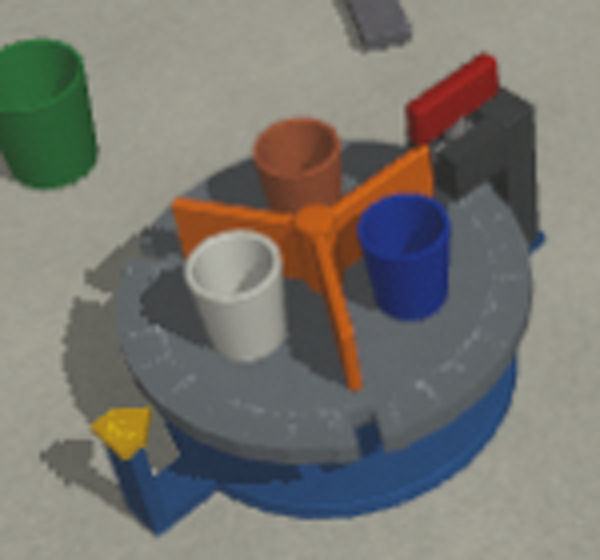

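View pics/top1.png

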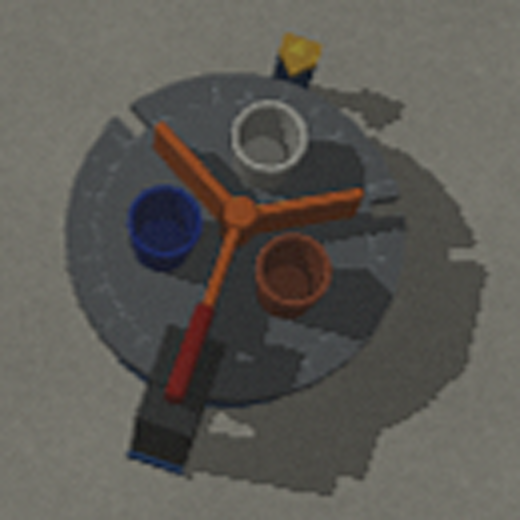

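```bash
python3 - <<'E'
from h import *
t=r.camera("top");s=r.camera("scene")
P=lambda n,u,v:(300+u/4-.4,120+v/4-.4) if n=="t" else (180+u/4-.4,170+v/4-.4)
hub=tri([ray(t,*P("t",238,208)),ray(s,*P("s",315,217))]);print("hub",hub)
print("hub z.135",onz(t,*P("t",238,208),.135),onz(s,*P("s",315,217),.135))
h1=[onz(t,*P("t",u,v),.170) for u,v in((204,307),(177,396))];print("handle",h1,np.mean(h1,0),np.linalg.norm(h1[0]-h1[1]))
p=onz(t,*P("t",298,54),.086);p2=onz(s,*P("s",121,425),.086);print("pointer",p,p2)
# wheel rim: ellipse in top
for u,v in((66,230),(407,200),(240,405),(240,72)): print("rim",onz(t,*P("t",u,v),.085))
print("rim from scene",[onz(s,*P("s",u,v),.085) for u,v in((117,310),(530,285))])
E
```

```text
hub (array([ 0.60074143, -0.09171519,  0.13962509]), [np.float64(0.0010192636200377688), np.float64(0.0010192636200379063)])
hub z.135 [ 0.6016599  -0.09111472  0.135     ] [ 0.59748787 -0.09576512  0.135     ]
handle [array([ 0.51765188, -0.06973065,  0.17      ]), array([ 0.45359108, -0.05524433,  0.17      ])] [ 0.48562148 -0.06248749  0.17      ] 0.06567830245574555
pointer [ 0.74127816 -0.13206267  0.086     ] [ 0.74451988 -0.1355065   0.086     ]
rim [0.59081807 0.03134123 0.085     ]
rim [ 0.63321116 -0.21859999  0.085     ]
rim [ 0.46892185 -0.10439511  0.085     ]
rim [ 0.72401535 -0.0894791   0.085     ]
rim from scene [array([ 0.67718838, -0.19232919,  0.085     ]), array([0.54970031, 0.01960227, 0.085     ])]
```

```bash
cat >> h.py <<'E'
def show(o=None):
    o=o or r.get_obs();R=Rn.from_quat(o["ee_rot"]).as_matrix()
    print("t",round(o["clock"],2),"p",o["position"].round(4) if hasattr(o["position"],"round") else np.round(o["position"],4),"yawx(deg)",np.degrees(np.arctan2(R[1,0],R[0,0])).round(2),"tilt y",R[:,1].round(3),"j",np.round(o["joint_positions"],3),"F",np.round(o["wrist_force"],1),"w",round(o["grip_width"],4))
    return o,R
def goal(p,yaw,o=None):
    "slide/twist from present measured pose to TCP p with tool x at yaw (deg), tool y down"
    o=o or r.get_obs();R=Rn.from_quat(o["ee_rot"]).as_matrix();a=np.radians(yaw)
    x=np.array([np.cos(a),np.sin(a),0]);y=np.array([0,0,-1.]);G=np.c_[x,y,np.cross(x,y)]
    print("slide",(R.T@(np.asarray(p)-o["position"])).round(4),"twist/2",(Rn.from_matrix(R.T@G).as_rotvec()/2).round(4))
E
python3 - <<'E'
from h import *
show()
for y in(-15.2,164.8): goal([.40,-.04,.36],y); goal([.485,-.0625,.3],y)
E
```

```text
t 0.35 p [0.1424 0.5827 0.2311] yawx(deg) -13.74 tilt y [-0.    -0.001 -1.   ] j [ 1.216  0.359  1.511 -0.     1.273 -0.115] F [-0.8  0.3  0.2] w 0.0852
slide [ 0.398  -0.1287 -0.5438] twist/2 [ 0.0003  0.0128 -0.    ]
slide [ 0.486  -0.0687 -0.5454] twist/2 [ 0.0003  0.0128 -0.    ]
slide [ 0.398  -0.1287 -0.5438] twist/2 [-0.000e+00 -1.558e+00 -4.000e-04]
slide [ 0.486  -0.0687 -0.5454] twist/2 [-0.000e+00 -1.558e+00 -4.000e-04]
```

Call:
step_arm(
  slide=[
    [0.476,-0.069,-0.545],
    [0.476,-0.069,-0.545],
    [0.476,-0.069,-0.545],
    [0.476,-0.069,-0.545],
    [0.476,-0.069,-0.545],
    [0.476,-0.069,-0.545],
    [0.476,-0.069,-0.545],
    [0.476,-0.069,-0.545],
    [0.476,-0.069,-0.545],
    [0.476,-0.069,-0.545],
    [0.476,-0.069,-0.545],
    [0.476,-0.069,-0.545],
    [0.476,-0.069,-0.545],
    [0.476,-0.069,-0.545],
    [0.476,-0.069,-0.545],
    [0.476,-0.069,-0.545],
    [0.476,-0.069,-0.545],
    [0.476,-0.069,-0.545],
    [0.476,-0.069,-0.545],
    [0.476,-0.069,-0.545],
  ],
  twist=[
    [0,0.0128,0],
    [0,0.0128,0],
    [0,0.0128,0],
    [0,0.0128,0],
    [0,0.0128,0],
    [0,0.0128,0],
    [0,0.0128,0],
    [0,0.0128,0],
    [0,0.0128,0],
    [0,0.0128,0],
    [0,0.0128,0],
    [0,0.0128,0],
    [0,0.0128,0],
    [0,0.0128,0],
    [0,0.0128,0],
    [0,0.0128,0],
    [0,0.0128,0],
    [0,0.0128,0],
    [0,0.0128,0],
    [0,0.0128,0],
  ],
  hand=[1,1,1,1,1,1,1,1,1,1,1,1,1,1,1,1,1,1,1,1],
)

```text
clock: 2.02
position: [0.4756, -0.0604, 0.3001]
ee_rot: [-0.701, 0.095, -0.094, 0.701]
wrist_force: [-0.8, 1.0, -0.3]
grip_width: 0.0855
```

```bash
python3 - <<'E'
from h import *
o,R=show()
c=r.camera("wrist");cv2.imwrite("pics/w1.png",c["frame"][:,:,::-1])
E
```

```text
t 2.02 p [ 0.4756 -0.0604  0.3001] yawx(deg) -15.34 tilt y [-0.  0. -1.] j [-0.271  0.121  1.66   0.     1.361 -1.574] F [-0.8  1.  -0.3] w 0.0855
```

View pics/w1.png

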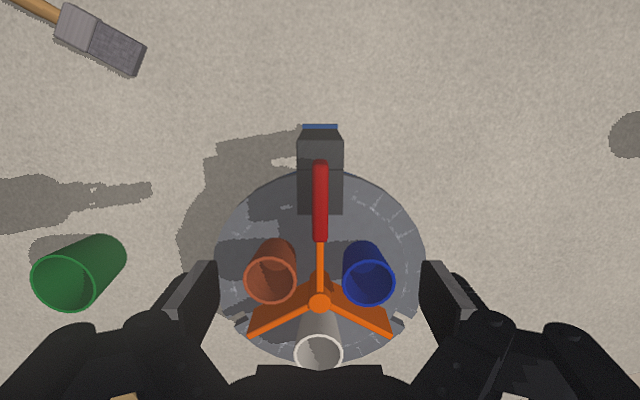

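```bash
python3 - <<'E'
from h import *
o=r.get_obs();c=r.camera("wrist");f=c["frame"]
m=mask(f,"red");cn=max(cv2.findContours(m,0,2)[0],key=cv2.contourArea)
print(cv2.minAreaRect(cn),cv2.boundingRect(cn))
cv2.imwrite("pics/w1c.png",cv2.resize(f[120:330,230:410][:,:,::-1],None,fx=3,fy=3,interpolation=cv2.INTER_CUBIC))
E
```

```text
((320.1745910644531, 217.5087432861328), (11.985029220581055, 49.4382438659668), 2.8624050617218018) (313, 193, 14, 50)
```

View pics/w1c.png

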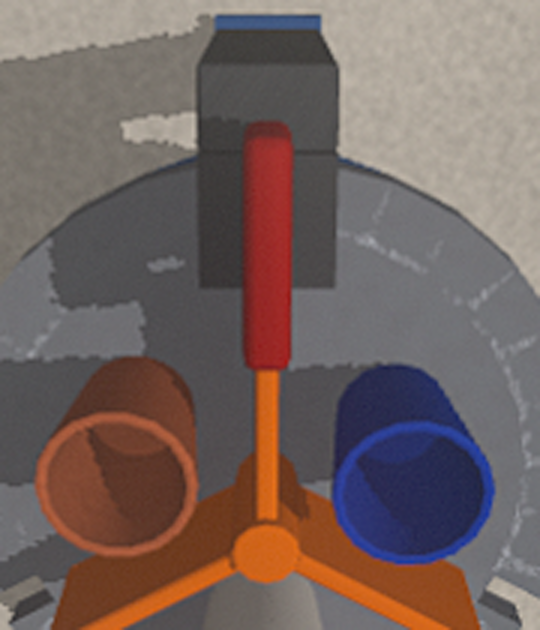

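```bash
python3 - <<'E'
from h import *
o,R=show();c=r.camera("wrist")
q=lambda u,v:(230+u/3-.33,120+v/3-.33)
a=onz(c,*q(268,137),.170,o);b=onz(c,*q(267,368),.170,o)
h=onz(c,*q(265.5,553),.139,o)
print(a,b,(a+b)/2,np.linalg.norm(a-b));print("hub",h)
for u in (b,a): print(np.degrees(np.arctan2((h-u)[1],(h-u)[0])),np.linalg.norm((h-u)[:2]))
w=onz(c,318.5,352.5,.145,o);print("white cup rim",w)
for u,v in((116.5,485),(413.5,492)): print("cup",onz(c,*q(u,v),.145,o))
x=np.array([np.cos(np.radians(-15.2)),np.sin(np.radians(-15.2)),0])
print("handle from hub",h-.115*x)
for p in(h,h-.115*x+[0,0,.031],h+.149*x+[0,0,-.053]): print("wrist",proj(c,p,o).round(1),"top",proj(r.camera("top"),p).round(1),"scene",proj(r.camera("scene"),p).round(1))
E
```

```text
t 2.12 p [ 0.4745 -0.0588  0.3   ] yawx(deg) -15.2 tilt y [-0.001  0.001 -1.   ] j [-0.268  0.12   1.662  0.     1.361 -1.574] F [-1.1  0.6 -0.2] w 0.0851
[ 0.45385032 -0.05339356  0.17      ] [ 0.51863456 -0.07128059  0.17      ] [ 0.48624244 -0.06233707  0.17      ] 0.06720821684956167
hub [ 0.59739945 -0.0931877   0.139     ]
-15.543003668350542 0.08175468961847307
-15.494235889002004 0.14896284082946137
white cup rim [ 0.65032297 -0.10723612  0.145     ]
cup [ 0.55623098 -0.13224953  0.145     ]
cup [ 0.58417433 -0.03951017  0.145     ]
handle from hub [ 0.48642255 -0.06303595  0.139     ]
wrist [318.2 304. ] top [359.9 172.7] scene [259.1 223. ]
wrist [318.1 205.6] top [347.5 207.2] scene [293.2 188.7]
wrist [318.3 380.1] top [374.2 133.1] scene [211.9 275.3]
```

Call:
step_arm(
  slide=[
    [0.011,0.04,0],
    [0.011,0.07,0],
    [0.011,0.1,0],
    [0.011,0.12,0],
    [0.011,0.14,0],
    [0.011,0.15,0],
    [0.011,0.159,0],
    [0.011,0.159,0],
  ],
  twist=[
    [0,0,0],
    [0,0,0],
    [0,0,0],
    [0,0,0],
    [0,0,0],
    [0,0,0],
    [0,0,0],
    [0,0,0],
  ],
  hand=[-0.2,-0.2,-0.2,-0.2,-0.2,-0.2,-0.2,-0.2],
  newtons=50,
)

```text
clock: 3.13
position: [0.4853, -0.0622, 0.1402]
ee_rot: [-0.701, 0.094, -0.093, 0.701]
wrist_force: [-0.0, -0.8, -0.4]
grip_width: 0.0344
```

```bash
python3 - <<'E'
from h import *
o,R=show()
c=r.camera("wrist");cv2.imwrite("pics/w2.png",c["frame"][:,:,::-1])
E
```

```text
t 3.13 p [ 0.4853 -0.0622  0.1402] yawx(deg) -15.19 tilt y [-0.002  0.    -1.   ] j [-0.269  0.313  1.85  -0.     0.981 -1.574] F [-0.  -0.8 -0.4] w 0.0344
```

View pics/w2.png

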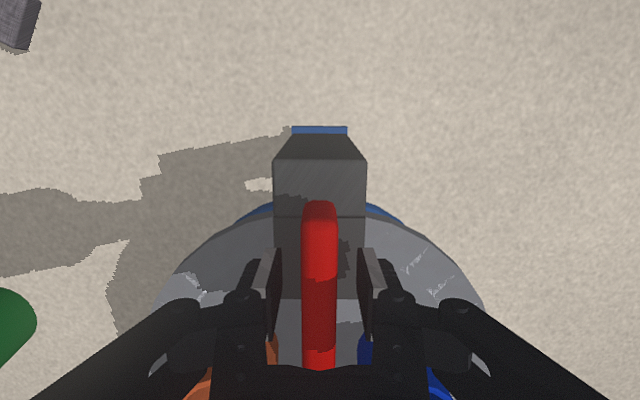

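The bar (columns 302–337) sits between the pads (about 275 and 368). Closing, then pulling up.

Call:
step_arm(
  slide=[
    [0,0,0],
    [0,0,0],
    [0,0,0],
    [0,0,0],
    [0,0,0],
    [0,0,0],
    [0,-0.005,0],
    [0,-0.01,0],
    [0,-0.015,0],
    [0,-0.018,0],
    [0,-0.021,0],
    [0,-0.021,0],
    [0,-0.021,0],
  ],
  twist=[
    [0,0,0],
    [0,0,0],
    [0,0,0],
    [0,0,0],
    [0,0,0],
    [0,0,0],
    [0,0,0],
    [0,0,0],
    [0,0,0],
    [0,0,0],
    [0,0,0],
    [0,0,0],
    [0,0,0],
  ],
  hand=[-1,-1,-1,-1,-1,-1,-1,-1,-1,-1,-1,-1,-1],
  newtons=60,
)

```text
clock: 4.27
position: [0.4868, -0.0628, 0.1625]
ee_rot: [0.701, -0.093, 0.094, -0.701]
wrist_force: [6.3, -1.3, -9.3]
grip_width: 0.0127
```

```bash
python3 - <<'E'
from h import *
o,R=show()
E
```

```text
t 4.27 p [ 0.4868 -0.0628  0.1625] yawx(deg) -15.21 tilt y [ 0.001 -0.    -1.   ] j [-0.269  0.282  1.826 -0.     1.032 -1.574] F [ 6.3 -1.3 -9.3] w 0.0127
```

Call:
step_arm(
  slide=[
    [0.001,0,0],
    [0.001,0,0],
    [0.001,0,0],
    [0.001,0,0],
    [0.001,0,0],
    [0.001,0,0],
    [0.001,0,0],
    [0.001,0,0],
    [0.001,0,0],
    [0.001,0,0],
    [0.001,0,0],
    [0.001,0,0],
    [0.001,0,0],
    [0.001,0,0],
  ],
  twist=[
    [0,-0.05,0],
    [0,-0.1,0],
    [0,-0.15,0],
    [0,-0.2,0],
    [0,-0.25,0],
    [0,-0.3,0],
    [0,-0.35,0],
    [0,-0.4,0],
    [0,-0.45,0],
    [0,-0.5,0],
    [0,-0.55,0],
    [0,-0.58,0],
    [0,-0.58,0],
    [0,-0.58,0],
  ],
  hand=[-1,-1,-1,-1,-1,-1,-1,-1,-1,-1,-1,-1,-1,-1],
)

```text
clock: 5.43
position: [0.4871, -0.0634, 0.1621]
ee_rot: [0.638, 0.306, -0.306, -0.637]
wrist_force: [4.8, -3.0, -8.1]
grip_width: 0.0132
```

```bash
python3 - <<'E'
from h import *
o,R=show();print(o["wrist_torque"])
c=r.camera("wrist");cv2.imwrite("pics/w3.png",c["frame"][:,:,::-1])
E
```

```text
t 5.43 p [ 0.4871 -0.0634  0.1621] yawx(deg) 51.29 tilt y [ 0.    -0.001 -1.   ] j [-2.690e-01  2.840e-01  1.824e+00 -1.000e-03  1.033e+00 -2.735e+00] F [ 4.8 -3.  -8.1] w 0.0132
[-0.59985212 -0.88654312  0.01529517]
```

View pics/w3.png

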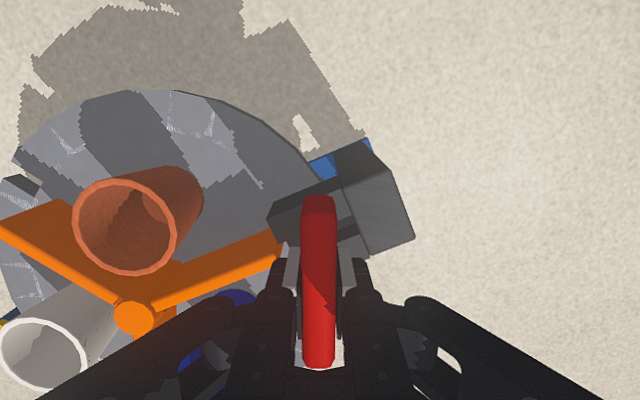

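The handle has turned with the bar, to 66°. I lower it so the key rests on the collar, then release and rise.

Call:
step_arm(
  slide=[
    [0,0.002,0],
    [0,0.004,0],
    [0,0.005,0],
    [0,0.005,0],
    [0,0.005,0],
    [0,0.005,0],
    [0,0.005,0],
    [0,0.005,0],
    [0,0.005,0],
  ],
  twist=[
    [0,0,0],
    [0,0,0],
    [0,0,0],
    [0,0,0],
    [0,0,0],
    [0,0,0],
    [0,0,0],
    [0,0,0],
    [0,0,0],
  ],
  hand=[-1,-1,-1,-1,-0.3,-0.3,-0.3,-0.3,-0.3],
)

```text
clock: 6.23
position: [0.4866, -0.0626, 0.1572]
ee_rot: [-0.637, -0.306, 0.306, 0.638]
wrist_force: [-0.2, 0.1, 0.8]
grip_width: 0.0298
```

```bash
python3 - <<'E'
from h import *
o,R=show()
c=r.camera("wrist");cv2.imwrite("pics/w4.png",c["frame"][:,:,::-1])
E
```

```text
t 6.23 p [ 0.4866 -0.0626  0.1572] yawx(deg) 51.26 tilt y [-0.001  0.    -1.   ] j [-0.269  0.29   1.83   0.     1.022 -2.734] F [-0.2  0.1  0.8] w 0.0298
```

View pics/w4.png

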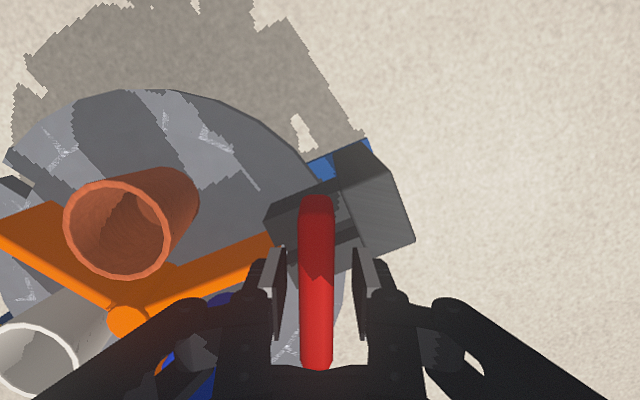

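Call:
step_arm(
  slide=[
    [0,-0.03,0],
    [0,-0.065,0],
    [0,-0.09,0],
    [0.03,-0.09,-0.028],
    [0.06,-0.09,-0.055],
    [0.09,-0.09,-0.083],
    [0.1255,-0.09,-0.115],
    [0.1255,-0.09,-0.115],
    [0.1255,-0.09,-0.115],
    [0.1255,-0.09,-0.115],
  ],
  twist=[
    [0,0,0],
    [0,0,0],
    [0,0,0],
    [0,0.058,0],
    [0,0.058,0],
    [0,0.058,0],
    [0,0.058,0],
    [0,0.058,0],
    [0,0.058,0],
    [0,0.058,0],
  ],
  hand=[-0.3,-0.3,-0.3,-0.3,-0.3,-0.3,-0.3,-0.3,-0.3,-0.3],
)

```text
clock: 7.12
position: [0.6543, -0.0367, 0.2464]
ee_rot: [-0.654, -0.268, 0.269, 0.655]
wrist_force: [-0.3, 0.6, -0.6]
grip_width: 0.0299
```

```bash
python3 - <<'E'
from h import *
o,R=show()
c=r.camera("wrist");cv2.imwrite("pics/w5.png",c["frame"][:,:,::-1])
t=r.camera("top");cv2.imwrite("pics/t5.png",cv2.resize(t["frame"][120:250,290:440][:,:,::-1],None,fx=4,fy=4,interpolation=cv2.INTER_CUBIC))
E
```

```text
t 7.12 p [ 0.6543 -0.0367  0.2464] yawx(deg) 44.64 tilt y [-0.003  0.    -1.   ] j [-0.161  0.428  1.361 -0.     1.355 -2.511] F [-0.3  0.6 -0.6] w 0.0299
```

View pics/w5.png

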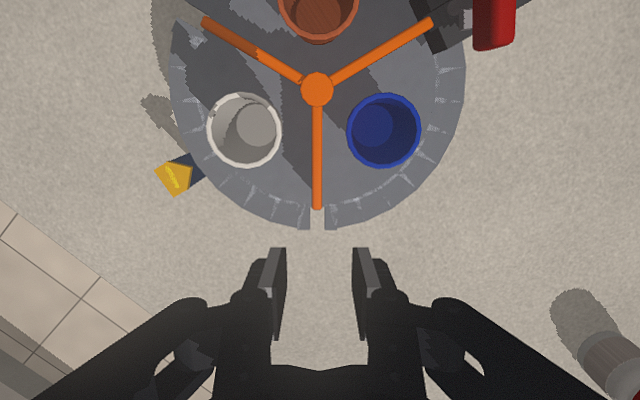

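View pics/t5.png

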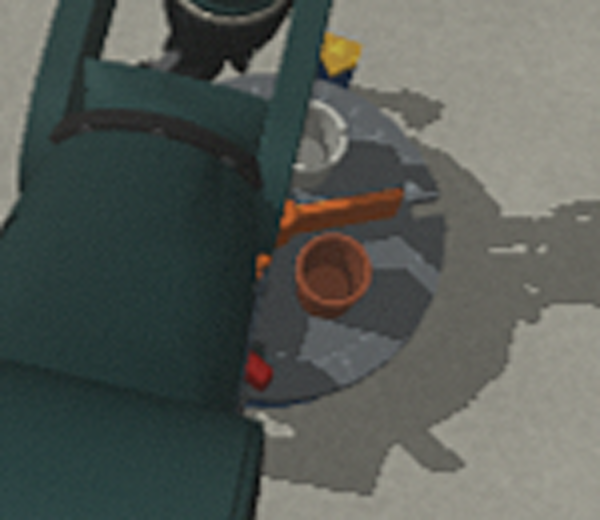

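The divider lies exactly along the tool axis (column 317). The hub is at (317,90), the divider end at (317,209), and the blue and white cups are either side. I recheck the geometry from this view.

```bash
python3 - <<'E'
from h import *
o,R=show();c=r.camera("wrist")
for n,u,v,z in(("hub",316.8,90,.139),("end",316.8,209,.135),("blue",383.5,130,.145),("white",244,130,.145),("notch",318,225,.085)):
    p=onz(c,u,v,z,o);print(n,p.round(4),"tool",(R.T@(p-o["position"])).round(4))
E
```

```text
t 7.22 p [ 0.6534 -0.037   0.247 ] yawx(deg) 44.6 tilt y [-0.002  0.    -1.   ] j [-0.162  0.426  1.363 -0.     1.355 -2.511] F [-0.2  0.4 -0. ] w 0.03
hub [ 0.5981 -0.0938  0.139 ] tool [-0.0791  0.1081 -0.0018]
end [ 0.6613 -0.0318  0.135 ] tool [ 0.0094  0.112  -0.002 ]
blue [ 0.5844 -0.0416  0.145 ] tool [-0.0522  0.1021  0.045 ]
white [ 0.6531 -0.1113  0.145 ] tool [-0.0522  0.102  -0.053 ]
notch [ 0.6837 -0.0084  0.085 ] tool [ 0.0419  0.1619 -0.0012]
```

Call:
step_arm(
  slide=[
    [0,0.03,-0.001],
    [0,0.06,-0.001],
    [0,0.085,-0.001],
    [0,0.11,-0.001],
    [0,0.125,-0.001],
    [0,0.138,-0.001],
    [0,0.138,-0.001],
    [0,0.138,-0.001],
  ],
  twist=[
    [0,0,0],
    [0,0,0],
    [0,0,0],
    [0,0,0],
    [0,0,0],
    [0,0,0],
    [0,0,0],
    [0,0,0],
  ],
  hand=[-0.3,-0.3,-0.3,-0.3,-0.3,-0.3,-0.3,-0.3],
  newtons=20,
)

```text
clock: 7.93
position: [0.6546, -0.0378, 0.1093]
ee_rot: [-0.654, -0.268, 0.269, 0.655]
wrist_force: [0.5, 0.3, -0.3]
grip_width: 0.0297
```

```bash
python3 - <<'E'
from h import *
o,R=show()
c=r.camera("wrist");cv2.imwrite("pics/w6.png",c["frame"][:,:,::-1])
c=r.camera("scene");cv2.imwrite("pics/s6.png",cv2.resize(c["frame"][150:310,170:350][:,:,::-1],None,fx=3,fy=3,interpolation=cv2.INTER_CUBIC))
E
```

```text
t 7.93 p [ 0.6546 -0.0378  0.1093] yawx(deg) 44.58 tilt y [-0.002  0.    -1.   ] j [-0.163  0.557  1.504 -0.     1.082 -2.512] F [ 0.5  0.3 -0.3] w 0.0297
```

View pics/w6.png

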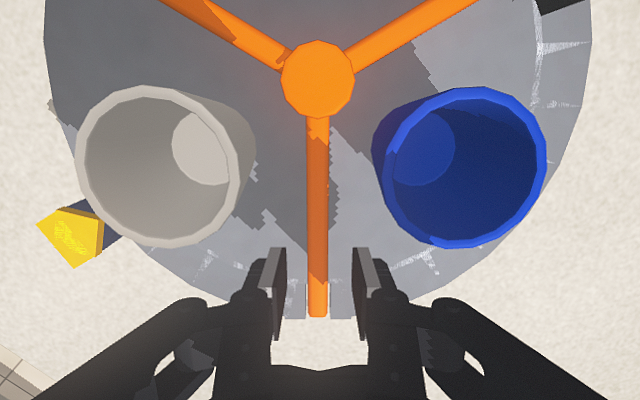

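View pics/s6.png

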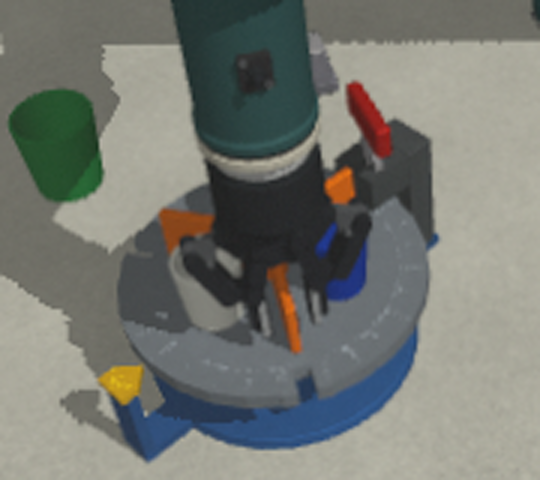

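```bash
python3 -c "
import math
print([[round(.082*math.cos(math.radians(f))-.0795,3),0,round(-.082*math.sin(math.radians(f)),3)] for f in (2,5,9,13,17,21,25,29,33,37,41,45,48,50)])
print([round(math.radians(f)/2,3) for f in (2,5,9,13,17,21,25,29,33,37,41,45,48,50)])"
```

```text
[[0.002, 0, -0.003], [0.002, 0, -0.007], [0.001, 0, -0.013], [0.0, 0, -0.018], [-0.001, 0, -0.024], [-0.003, 0, -0.029], [-0.005, 0, -0.035], [-0.008, 0, -0.04], [-0.011, 0, -0.045], [-0.014, 0, -0.049], [-0.018, 0, -0.054], [-0.022, 0, -0.058], [-0.025, 0, -0.061], [-0.027, 0, -0.063]]
[0.017, 0.044, 0.079, 0.113, 0.148, 0.183, 0.218, 0.253, 0.288, 0.323, 0.358, 0.393, 0.419, 0.436]
```

Call:
step_arm(
  slide=[
    [0.002,0,0],
    [0.002,0,0],
    [0.002,0,0],
    [0.002,0,0],
    [0.002,0,-0.003],
    [0.002,0,-0.007],
    [0.001,0,-0.013],
    [0.0,0,-0.018],
    [-0.001,0,-0.024],
    [-0.003,0,-0.029],
    [-0.005,0,-0.035],
    [-0.008,0,-0.04],
    [-0.011,0,-0.045],
    [-0.014,0,-0.049],
    [-0.018,0,-0.054],
    [-0.022,0,-0.058],
    [-0.025,0,-0.061],
    [-0.027,0,-0.063],
    [-0.027,0,-0.063],
    [-0.027,0,-0.063],
  ],
  twist=[
    [0,0,0],
    [0,0,0],
    [0,0,0],
    [0,0,0],
    [0,0.017,0],
    [0,0.044,0],
    [0,0.079,0],
    [0,0.113,0],
    [0,0.148,0],
    [0,0.183,0],
    [0,0.218,0],
    [0,0.253,0],
    [0,0.288,0],
    [0,0.323,0],
    [0,0.358,0],
    [0,0.393,0],
    [0,0.419,0],
    [0,0.436,0],
    [0,0.436,0],
    [0,0.436,0],
  ],
  hand=[-0.65,-0.65,-0.65,-0.65,-0.65,-0.65,-0.65,-0.65,-0.65,-0.65,-0.65,-0.65,-0.65,-0.65,-0.65,-0.65,-0.65,-0.65,-0.65,-0.65],
)

```text
clock: 9.7
position: [0.681, -0.1015, 0.1094]
ee_rot: [0.706, -0.033, 0.033, -0.706]
wrist_force: [-0.6, 0.8, 0.8]
grip_width: 0.015
```

```bash
python3 - <<'E'
from h import *
o,R=show()
C=np.array([.598,-.0935]);d=o["position"][:2]-C;print(np.linalg.norm(d),np.degrees(np.arctan2(d[1],d[0])))
c=r.camera("wrist");cv2.imwrite("pics/w7.png",c["frame"][:,:,::-1])
E
```

```text
t 9.7 p [ 0.681  -0.1015  0.1094] yawx(deg) -5.3 tilt y [-0. -0. -1.] j [-0.248  0.597  1.424 -0.     1.12  -1.726] F [-0.6  0.8  0.8] w 0.015
0.08337063434626305 -5.507337281329455
```

View pics/w7.png

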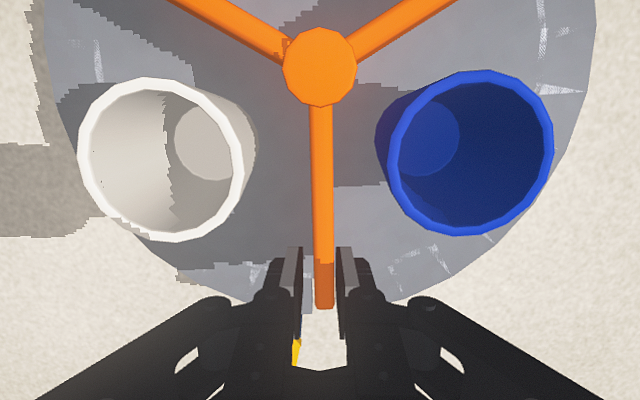

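```bash
python3 -c "
import math
L=(2,5,9,13,17,21,25,29,33,37,41,45,49,53,57,61,65,68,70)
print([[round(.082*math.cos(math.radians(f))-.083,3),0,round(-.082*math.sin(math.radians(f)),3)] for f in L])
print([[0,round(math.radians(f)/2,3),0] for f in L])"
```

```text
[[-0.001, 0, -0.003], [-0.001, 0, -0.007], [-0.002, 0, -0.013], [-0.003, 0, -0.018], [-0.005, 0, -0.024], [-0.006, 0, -0.029], [-0.009, 0, -0.035], [-0.011, 0, -0.04], [-0.014, 0, -0.045], [-0.018, 0, -0.049], [-0.021, 0, -0.054], [-0.025, 0, -0.058], [-0.029, 0, -0.062], [-0.034, 0, -0.065], [-0.038, 0, -0.069], [-0.043, 0, -0.072], [-0.048, 0, -0.074], [-0.052, 0, -0.076], [-0.055, 0, -0.077]]
[[0, 0.017, 0], [0, 0.044, 0], [0, 0.079, 0], [0, 0.113, 0], [0, 0.148, 0], [0, 0.183, 0], [0, 0.218, 0], [0, 0.253, 0], [0, 0.288, 0], [0, 0.323, 0], [0, 0.358, 0], [0, 0.393, 0], [0, 0.428, 0], [0, 0.463, 0], [0, 0.497, 0], [0, 0.532, 0], [0, 0.567, 0], [0, 0.593, 0], [0, 0.611, 0]]
```

Call:
step_arm(
  slide=[
    [-0.001,0,-0.003],
    [-0.001,0,-0.007],
    [-0.002,0,-0.013],
    [-0.003,0,-0.018],
    [-0.005,0,-0.024],
    [-0.006,0,-0.029],
    [-0.009,0,-0.035],
    [-0.011,0,-0.04],
    [-0.014,0,-0.045],
    [-0.018,0,-0.049],
    [-0.021,0,-0.054],
    [-0.025,0,-0.058],
    [-0.029,0,-0.062],
    [-0.034,0,-0.065],
    [-0.038,0,-0.069],
    [-0.043,0,-0.072],
    [-0.048,0,-0.074],
    [-0.052,0,-0.076],
    [-0.055,0,-0.077],
    [-0.055,0,-0.077],
  ],
  twist=[
    [0,0.017,0],
    [0,0.044,0],
    [0,0.079,0],
    [0,0.113,0],
    [0,0.148,0],
    [0,0.183,0],
    [0,0.218,0],
    [0,0.253,0],
    [0,0.288,0],
    [0,0.323,0],
    [0,0.358,0],
    [0,0.393,0],
    [0,0.428,0],
    [0,0.463,0],
    [0,0.497,0],
    [0,0.532,0],
    [0,0.567,0],
    [0,0.593,0],
    [0,0.611,0],
    [0,0.611,0],
  ],
  hand=[-0.65,-0.65,-0.65,-0.65,-0.65,-0.65,-0.65,-0.65,-0.65,-0.65,-0.65,-0.65,-0.65,-0.65,-0.65,-0.65,-0.65,-0.65,-0.65,-0.65],
)

```text
clock: 11.42
position: [0.6186, -0.1728, 0.1095]
ee_rot: [0.56, -0.432, 0.432, -0.559]
wrist_force: [-0.5, 0.4, -0.3]
grip_width: 0.0148
```

```bash
python3 - <<'E'
from h import *
o,R=show()
C=np.array([.598,-.0935]);d=o["position"][:2]-C;print(np.linalg.norm(d),np.degrees(np.arctan2(d[1],d[0])))
c=r.camera("wrist");cv2.imwrite("pics/w8.png",c["frame"][:,:,::-1])
m=mask(c["frame"],"orange")
# divider centerline rows
for v in (120,140,160,180,200,220,240):
    s=np.where(m[v,290:360])[0]+290; print(v,s.min() if len(s) else None,s.max() if len(s) else None)
t=r.camera("top");cv2.imwrite("pics/t8.png",cv2.resize(t["frame"][120:250,290:440][:,:,::-1],None,fx=4,fy=4,interpolation=cv2.INTER_CUBIC))
E
```

```text
t 11.42 p [ 0.6186 -0.1728  0.1095] yawx(deg) -75.39 tilt y [-0. -0. -1.] j [-0.38   0.54   1.538 -0.     1.064 -0.635] F [-0.5  0.4 -0.3] w 0.0148
0.08196343999746664 -75.46315552098645
120 311 332
140 312 333
160 312 332
180 313 333
200 314 333
220 314 333
240 315 333
```

View pics/w8.png

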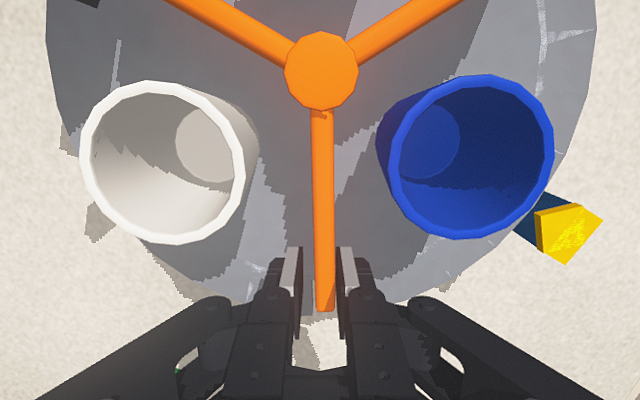

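View pics/t8.png

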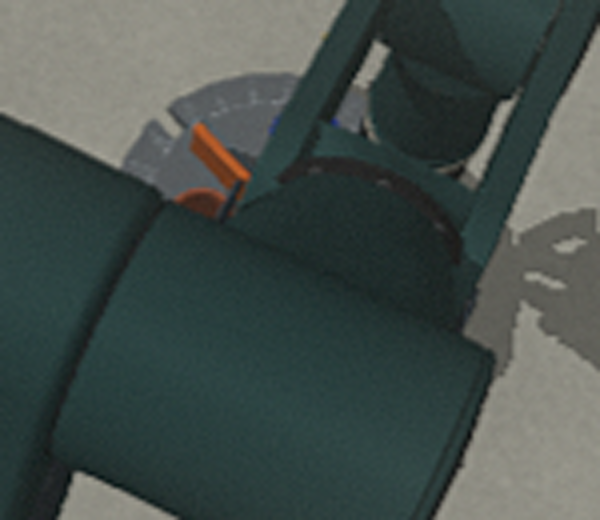

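The divider leans on the right finger by about 2°. I close gently on the divider to centre it at yaw -75.4° (initial 44.6° minus 120°), then look.

Call:
step_arm(
  slide=[
    [0,0,0],
    [0,0,0],
    [0,0,0],
    [0,0,0],
    [0,0,0],
    [0,0,0],
  ],
  twist=[
    [0,0,0],
    [0,0,0],
    [0,0,0],
    [0,0,0],
    [0,0,0],
    [0,0,0],
  ],
  hand=[-1,-1,-1,-1,-1,-1],
  newtons=20,
)

```text
clock: 12.02
position: [0.6194, -0.1728, 0.1096]
ee_rot: [-0.56, 0.432, -0.432, 0.56]
wrist_force: [0.1, 2.1, 2.6]
grip_width: 0.0073
```

```bash
python3 - <<'E'
from h import *
o,R=show();print(o["wrist_torque"].round(2))
C=np.array([.598,-.0935]);d=o["position"][:2]-C;print(np.linalg.norm(d),np.degrees(np.arctan2(d[1],d[0])))
c=r.camera("wrist");cv2.imwrite("pics/w9.png",c["frame"][:,:,::-1])
m=mask(c["frame"],"orange")
for v in (120,160,200,240):
    s=np.where(m[v,290:360])[0]+290; print(v,s.min() if len(s) else None,s.max() if len(s) else None)
f0=cv2.imread("pics/w6.png")[:,:,::-1].copy();m=mask(f0,"orange")
for v in (120,160,200,240):
    s=np.where(m[v,290:360])[0]+290; print("w6",v,s.min() if len(s) else None,s.max() if len(s) else None)
E
```

```text
t 12.02 p [ 0.6194 -0.1728  0.1096] yawx(deg) -75.36 tilt y [ 0.001 -0.    -1.   ] j [-0.38   0.54   1.537  0.     1.064 -0.635] F [0.1 2.1 2.6] w 0.0073
[ 0.23 -0.1   0.05]
0.08217206958194372 -74.91368657939014
120 308 330
160 309 329
200 309 329
240 310 328
w6 120 307 328
w6 160 307 322
w6 200 None None
w6 240 None None
```

View pics/w9.png

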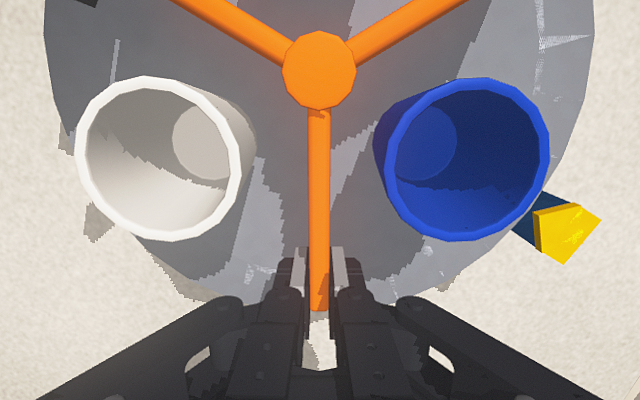

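The divider is centred at column 319 and parallel to the tool axis. Tool yaw change is 119.94°, so the wheel is about -2.093. Now release, rise, and go back over the handle.

Call:
step_arm(
  slide=[
    [0,0,0],
    [0,0,0],
    [0,0,0],
    [0,0,0],
    [0,-0.02,0],
    [0,-0.05,0],
    [0,-0.09,0],
    [0,-0.13,0],
    [0,-0.13,0],
  ],
  twist=[
    [0,0,0],
    [0,0,0],
    [0,0,0],
    [0,0,0],
    [0,0,0],
    [0,0,0],
    [0,0,0],
    [0,0,0],
    [0,0,0],
  ],
  hand=[-0.3,-0.3,-0.3,-0.3,-0.3,-0.3,-0.3,-0.3,-0.3],
)

```text
clock: 12.82
position: [0.6236, -0.1748, 0.2482]
ee_rot: [-0.558, 0.427, -0.437, 0.561]
wrist_force: [2.3, -0.8, 1.3]
grip_width: 0.0302
```

```bash
python3 - <<'E'
from h import *
o,R=show();goal([.4866,-.0627,.24],-128.7)
c=r.camera("wrist");cv2.imwrite("pics/w10.png",c["frame"][:,:,::-1])
E
```

```text
t 12.82 p [ 0.6236 -0.1748  0.2482] yawx(deg) -75.37 tilt y [ 0.013 -0.005 -1.   ] j [-0.38   0.406  1.392 -0.     1.33  -0.635] F [ 2.3 -0.8  1.3] w 0.0302
slide [-0.1431  0.0058 -0.1043] twist/2 [-0.0072  0.4654  0.0014]
```

View pics/w10.png

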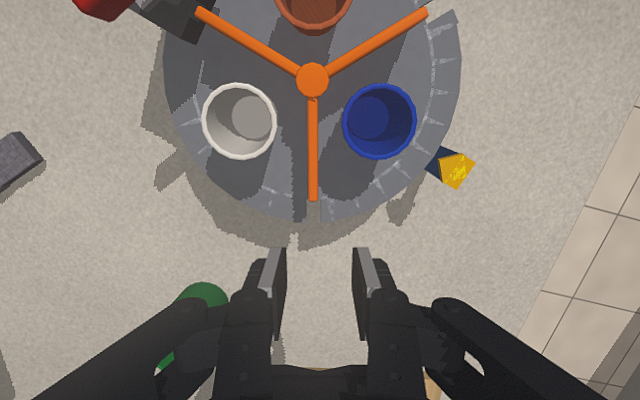

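Call:
step_arm(
  slide=[
    [-0.02,0,-0.014],
    [-0.04,0,-0.029],
    [-0.06,0,-0.043],
    [-0.08,0,-0.058],
    [-0.1,0,-0.072],
    [-0.12,0,-0.086],
    [-0.14,0,-0.1005],
    [-0.14,0,-0.1005],
    [-0.14,0,-0.1005],
    [-0.14,0,-0.1005],
    [-0.14,0,-0.1005],
  ],
  twist=[
    [0,0.05,0],
    [0,0.1,0],
    [0,0.16,0],
    [0,0.22,0],
    [0,0.28,0],
    [0,0.34,0],
    [0,0.4,0],
    [0,0.466,0],
    [0,0.466,0],
    [0,0.466,0],
    [0,0.466,0],
  ],
  hand=[-0.3,-0.3,-0.3,-0.3,-0.3,-0.3,-0.3,-0.3,-0.3,-0.3,-0.3],
)

```text
clock: 13.78
position: [0.4869, -0.0633, 0.239]
ee_rot: [0.307, -0.637, 0.637, -0.307]
wrist_force: [-0.1, 0.2, 0.1]
grip_width: 0.0298
```

```bash
python3 - <<'E'
from h import *
o,R=show();goal([.4866,-.0627,.157],-128.7)
c=r.camera("wrist");cv2.imwrite("pics/w11.png",c["frame"][:,:,::-1])
m=mask(c["frame"],"red");cn=max(cv2.findContours(m,0,2)[0],key=cv2.contourArea);print(cv2.minAreaRect(cn))
E
```

```text
t 13.78 p [ 0.4869 -0.0633  0.239 ] yawx(deg) -128.58 tilt y [-0. -0. -1.] j [-0.27   0.194  1.728 -0.     1.22   0.404] F [-0.1  0.2  0.1] w 0.0298
slide [-0.0003  0.082  -0.0006] twist/2 [-0.      0.0011  0.0001]
((318.5, 207.5), (37.0, 17.0), 90.0)
```

View pics/w11.png

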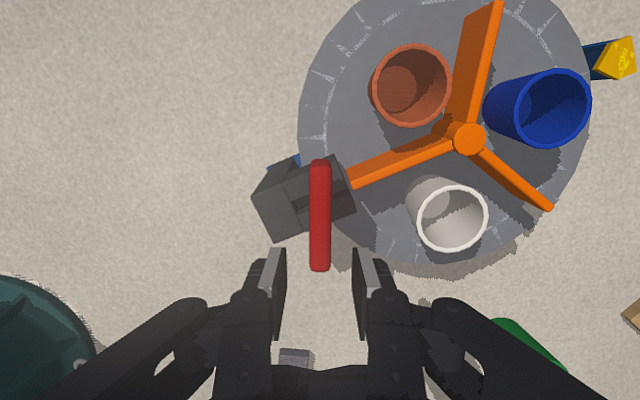

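Call:
step_arm(
  slide=[
    [0,0.03,0],
    [0,0.055,0],
    [0,0.072,0],
    [0,0.082,0],
    [0,0.082,0],
    [0,0.082,0],
    [0,0.082,0],
    [0,0.082,0],
    [0,0.082,0],
    [0,0.082,0],
    [0,0.08,0],
    [0,0.077,0],
    [0,0.077,0],
    [0,0.077,0],
  ],
  twist=[
    [0,0,0],
    [0,0,0],
    [0,0,0],
    [0,0,0],
    [0,0,0],
    [0,0,0],
    [0,0,0],
    [0,0,0],
    [0,0,0],
    [0,0,0],
    [0,0,0],
    [0,0,0],
    [0,0,0],
    [0,0,0],
  ],
  hand=[-0.3,-0.3,-0.3,-0.3,-0.3,-1,-1,-1,-1,-1,-1,-1,-1,-1],
  newtons=60,
)

```text
clock: 15.0
position: [0.4871, -0.0633, 0.1626]
ee_rot: [0.305, -0.637, 0.638, -0.306]
wrist_force: [5.1, -4.1, -8.7]
grip_width: 0.0126
```

```bash
python3 - <<'E'
from h import *
o,R=show()
E
```

```text
t 15.0 p [ 0.4871 -0.0633  0.1626] yawx(deg) -128.76 tilt y [ 0.001 -0.001 -1.   ] j [-2.700e-01  2.830e-01  1.825e+00 -1.000e-03  1.033e+00  4.070e-01] F [ 5.1 -4.1 -8.7] w 0.0126
```

Call:
step_arm(
  slide=[
    [0,0,0],
    [0,0,0],
    [0,0,0],
    [0,0,0],
    [0,0,0],
    [0,0,0],
    [0,0,0],
    [0,0,0],
    [0,0,0],
    [0,0,0],
    [0,0,0],
    [0,0,0],
    [0,0,0],
    [0,0,0],
  ],
  twist=[
    [0,0.05,0],
    [0,0.1,0],
    [0,0.15,0],
    [0,0.2,0],
    [0,0.25,0],
    [0,0.3,0],
    [0,0.35,0],
    [0,0.4,0],
    [0,0.45,0],
    [0,0.5,0],
    [0,0.55,0],
    [0,0.585,0],
    [0,0.585,0],
    [0,0.585,0],
  ],
  hand=[-1,-1,-1,-1,-1,-1,-1,-1,-1,-1,-1,-1,-1,-1],
)

```text
clock: 16.17
position: [0.4869, -0.0627, 0.1624]
ee_rot: [0.097, 0.701, -0.7, -0.096]
wrist_force: [4.9, -0.7, -9.7]
grip_width: 0.0132
```

```bash
python3 - <<'E'
from h import *
o,R=show();print(o["wrist_torque"].round(2))
E
```

```text
t 16.17 p [ 0.4869 -0.0627  0.1624] yawx(deg) 164.33 tilt y [ 0.001  0.    -1.   ] j [-0.269  0.283  1.825  0.     1.033  1.575] F [ 4.9 -0.7 -9.7] w 0.0132
[-0.13 -0.86  0.15]
```

Call:
step_arm(
  slide=[
    [0,0.003,0],
    [0,0.006,0],
    [0,0.009,0],
    [0,0.012,0],
    [0,0.015,0],
    [0,0.018,0],
    [0,0.0215,0],
    [0,0.0215,0],
    [0,0.0215,0],
  ],
  twist=[
    [0,0,0],
    [0,0,0],
    [0,0,0],
    [0,0,0],
    [0,0,0],
    [0,0,0],
    [0,0,0],
    [0,0,0],
    [0,0,0],
  ],
  hand=[-1,-1,-1,-1,-1,-1,-1,-1,-1],
)

```text
clock: 16.92
position: [0.4871, -0.0628, 0.1418]
ee_rot: [0.098, 0.7, -0.7, -0.097]
wrist_force: [2.8, 1.3, 4.6]
grip_width: 0.0129
```

```bash
python3 - <<'E'
from h import *
o,R=show();print(o["wrist_torque"].round(2))
c=r.camera("wrist");cv2.imwrite("pics/w12.png",c["frame"][:,:,::-1])
E
```

```text
t 16.92 p [ 0.4871 -0.0628  0.1418] yawx(deg) 164.21 tilt y [ 0.001 -0.    -1.   ] j [-0.269  0.311  1.847  0.     0.982  1.577] F [2.8 1.3 4.6] w 0.0129
[ 0.3  -0.48  0.18]
```

View pics/w12.png

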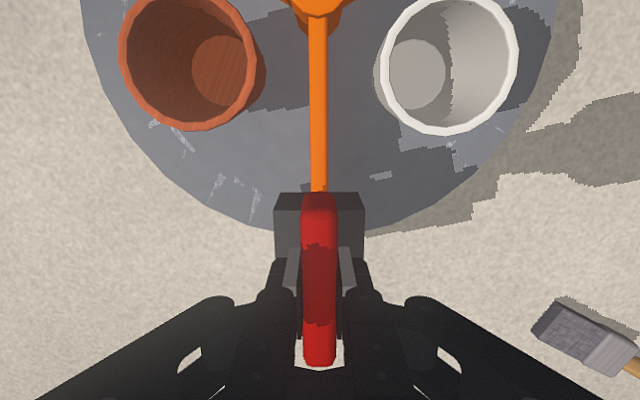

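It has bottomed: 4.6 N upward, at the original grip height. Release and rise.

Call:
step_arm(
  slide=[
    [0,-0.001,0],
    [0,-0.001,0],
    [0,-0.001,0],
    [0,-0.001,0],
    [0,-0.001,0],
    [0,-0.03,0],
    [0,-0.06,0],
    [0,-0.09,0],
    [0,-0.12,0],
    [0,-0.15,0],
    [0,-0.16,0],
    [0,-0.16,0],
    [0,-0.16,0],
  ],
  twist=[
    [0,0,0],
    [0,0,0],
    [0,0,0],
    [0,0,0],
    [0,0,0],
    [0,0,0],
    [0,0,0],
    [0,0,0],
    [0,0,0],
    [0,0,0],
    [0,0,0],
    [0,0,0],
    [0,0,0],
  ],
  hand=[-0.3,-0.3,-0.3,-0.3,-0.3,-0.3,-0.3,-0.3,-0.3,-0.3,-0.3,-0.3,-0.3],
)

```text
clock: 18.05
position: [0.4862, -0.0628, 0.3003]
ee_rot: [-0.097, -0.7, 0.7, 0.097]
wrist_force: [0.1, 0.6, -0.4]
grip_width: 0.0303
```

```bash
python3 - <<'E'
from h import *
o,R=show()
c=r.camera("wrist");cv2.imwrite("pics/w13.png",c["frame"][:,:,::-1])
for n,a in(("scene",(170,310,180,330)),("top",(120,250,300,430))):
    c=r.camera(n);cv2.imwrite(f"pics/{n}13.png",cv2.resize(c["frame"][a[0]:a[1],a[2]:a[3]][:,:,::-1],None,fx=4,fy=4,interpolation=cv2.INTER_CUBIC))
    m=mask(c["frame"],"red");N,L,st,ce=cv2.connectedComponentsWithStats(m);print(n,st[1:],ce[1:])
E
```

```text
t 18.05 p [ 0.4862 -0.0628  0.3003] yawx(deg) 164.2 tilt y [-0. -0. -1.] j [-0.269  0.138  1.639 -0.     1.364  1.577] F [ 0.1  0.6 -0.4] w 0.0303
scene [[283 184  21  21 171]
 [469 295  31  28 652]] [[293.61988304 192.97076023]
 [483.68404908 308.42177914]]
top [[349 198   1   1   1]
 [351 199   1   1   1]
 [346 200   6   8  14]
 [349 205   1   1   1]
 [345 210   2   1   2]
 [348 210   1   1   1]
 [345 212   1   1   1]
 [347 212   1   1   1]
 [343 214   1   4   4]] [[349.         198.        ]
 [351.         199.        ]
 [348.07142857 202.92857143]
 [349.         205.        ]
 [345.5        210.        ]
 [348.         210.        ]
 [345.         212.        ]
 [347.         212.        ]
 [343.         215.5       ]]
```

View pics/scene13.png

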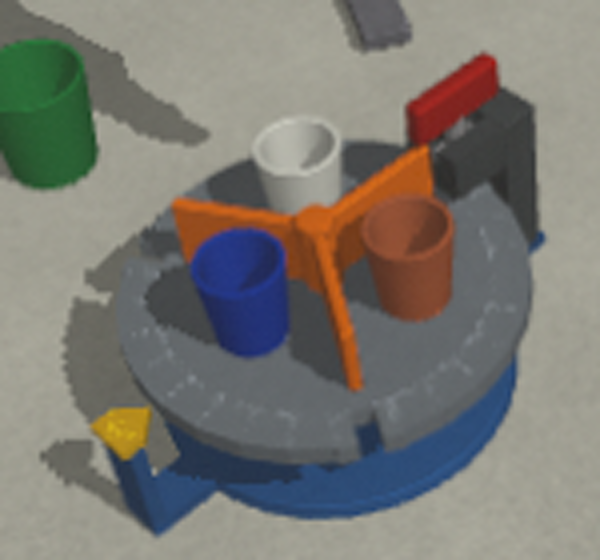

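View pics/w13.png

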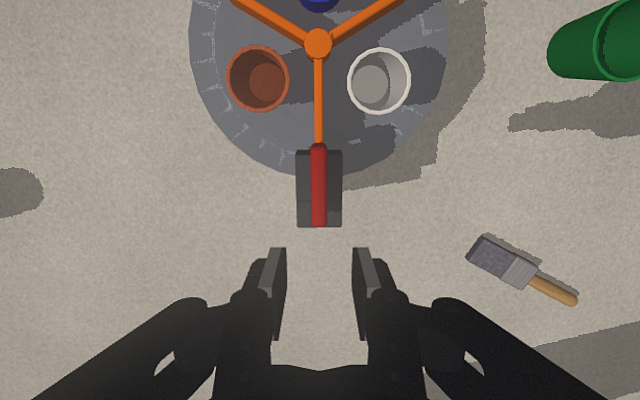

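The handle's image box is the same as at the start (283,184, 21×21), so the plunger is home. The blue cup stands upright at the pointer, the other cups are standing, and the gripper is clear. Handing in.

```bash
python3 - <<'E'
from h import *
t=r.camera("top");m=mask(t["frame"],"blue")
print(r.hand_in())
E
```

```text
the job is handed in; nothing more can be done
None
```

I brought the blue cup round to the yellow pointer, locked the wheel there and handed the job in at about 18 s of the 72 s allowed.

- **Plunger out:** I pulled the handle up about 21 mm, twisted it about 1.16 rad and let it down. It stayed out by itself when I let go.
- **Wheel turned:** I pushed an orange divider clockwise. The arm's own readings show it turned 119.9°, so the wheel is at about -2.093 rad.
- **Plunger back:** I twisted the handle back to its stop and lowered it. It bottomed at its original height to within about 1.5 mm, with 4.6 N pushing back on the gripper.

**Last checks:**
- In the scene camera, the handle's outline fills the same 21×21 pixel box at (283,184) as at the start, and the dividers line up as they did. Plunger home and wheel locked both follow from this.
- The blue cup stands in the pointer's bay, with all three cups upright and clear of the gripper. The pot and brush look undisturbed.
- **Not checked:** I judged the blue cup's final place by eye in the picture, without measuring its distance from the work spot. I did not test the lock by pushing on the wheel.

No check failed. The only disagreement was 2 to 5 mm between the camera views early on, which the closer wrist views settled.

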